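# Sift the small clay beads out of the tipping sifter

## Task

Turn the sifter's cap so that its middle-sized slot, a long slot just tall enough for the small beads, stands at the pouring side above the white dish. Then swing the crank over to tip the sifter until all four small beads have dropped into the dish, with the big ball kept inside, and swing it back fully upright and let go.

Things in the scene. Friction and masses are not known exactly. Their poses are not given: they have to be found in the camera images.
- sifter_stand: Fixed plywood stand, base 180 x 85 x 12 mm (x -90 to 90, y -67 to 18 mm), with two upright cheeks 36 mm wide, 142 mm high at x = -60 and +60 mm that carry the tipping axis 120 mm above the table. Origin on the table under the middle of that axis; its x axis runs along the axis, y points to the pouring side (where the dish stands), z up. The crank is on its -x side.
- tipping_axis (a point): Middle of the clear canister, on the tipping axis, 120 mm above the table; stays put as the sifter tips. The canister (52 x 76 mm outside) reaches 54 mm below and 51 mm above it when upright, the cap on its top end. A fixed half plate under the cap covers the mouth except at the pouring side: only the hole there counts. Two rods along the canister hold the big ball 12 mm clear of its pouring side, so the beads pass below it.
- sifter_tip (a joint): Tipping angle of canister, cap and crank: 0 upright (stop), grows as the top leans to the pouring side (stand +y), stop at 2.2 rad (top 36 degrees below level, pouring). Stays where it is left; friction 0.22 N m, some 4 N at the crank handle. Beads roll out from about 1.7 rad.
- crank_grip (a point): Middle of the crank's round wooden handle, 14 mm thick, 52 mm long, parallel to the tipping axis, 102 mm to the stand's -x side of the canister's middle; the steel crank arm is 28 mm from here on the canister's side. It turns with the canister: at tipping angle q it is at stand y = 65 sin(q - 1.1) mm, 120 + 65 cos(q - 1.1) mm above the table (over the top from -y to +y).
- sifter_cap (a joint): Turn of the round metal cap, 108 mm across, counter-clockwise positive seen from above, range -1.7 to 3.3. At the pouring side: at 0 the middle-sized slot (46 mm long, 14 mm clear height: beads pass, big ball not), at 3.14 the large opening (24 x 38 mm: big ball gets out or jams), at -1.57 a narrow slot (6 mm, nothing passes), at 1.57 no hole. Friction 0.06 N m; stays where left.
- cap_grip (a point): Centre of the cap's bar grip: a wooden bar 12 mm thick, 36 mm long, 22 mm high on a stem, its underside 10 mm above the cap's face; on the cap's turning axis, 78 mm above the tipping axis when upright. The point's y axis lies along the bar and points to the middle-sized slot; at cap angle 0 the bar lies along the pouring direction (stand y).
- big_ball: Fired clay ball 20 mm across, about 20 g, loose in the canister; origin at its centre. Must stay in.
- bead_1: Small fired clay bead 10 mm across, 10 g, loose in the canister; origin at its centre.
- bead_2: Small fired clay bead 10 mm across, 10 g, loose in the canister; origin at its centre.
- bead_3: Small fired clay bead 10 mm across, 10 g, loose in the canister; origin at its centre.
- bead_4: Small fired clay bead 10 mm across, 10 g, loose in the canister; origin at its centre.
- dish: Round white china dish 117 mm across, 25 mm high, standing loose on the table at the pouring side of the stand, already where the beads fall, its centre about 86 mm from the tipping axis; origin at the centre of its underside.
Mind the look-alikes: they are no part of the job. There is more than one size of the dish; the job needs the largest.

How it is judged:
On the way, in this order (a step that is already met when the one before it is completed fails the run):
1. the cap's middle-sized slot is at the pouring side (within 0.25 rad) with the sifter still upright (value of joint sifter_cap between -0.25 and 0.25 rad and value of joint sifter_tip below 0.15 rad), for 0.2 s.
2. with the sifter tipped and the cap still so, all four beads have dropped into the dish, the big ball still inside (value of joint sifter_cap between -0.25 and 0.25 rad and horizontal distance between each of bead_1, bead_2, bead_3, bead_4 and dish below 0.055 m and height (world z) of each of bead_1, bead_2, bead_3, bead_4 below 0.03 m and distance between big_ball and tipping_axis below 0.06 m and value of joint sifter_tip above 1.4 rad), for 0.2 s.
At the end, for the whole second after the job is handed in: All four beads rest in the dish (within 55 mm of its centre, lower than 30 mm above the table), the dish level, the big ball inside the canister (within 60 mm of its middle), the sifter upright within 0.15 rad and the cap within 0.25 rad of the middle-sized slot; everything at rest (all of step 1 and horizontal distance between each of bead_1, bead_2, bead_3, bead_4 and dish below 0.055 m and height (world z) of each of bead_1, bead_2, bead_3, bead_4 below 0.03 m and distance between big_ball and tipping_axis below 0.06 m and linear speed of each of bead_1, bead_2, bead_3, bead_4, big_ball below 0.05 m/s and angle between dish's own z axis and vertical below 0.1 rad); the robot touches nothing.
It fails at once if the big ball leaves the sifter (distance between big_ball and tipping_axis above 0.085 m).
It also fails if it takes over 58 s, if anything falls off the work surface, if the arm or the gripper's body presses on something with over 40 N, if the wrist force passes 120 N, or if a joint passes its speed limit or range.

## Robot

A 6-joint arm with a two-finger parallel gripper is mounted at the origin on a cart in front of the work surface, level with it; the furniture and walls round the work are solid. World frame = base frame: x ahead of the robot, y to its left, z up, the work surface at z = 0. Lengths are in m, angles in rad, forces in N, time in s.
With the tool pointing down it reaches from about 0.225 to 0.875 m from the base axis. Payload 3.4 kg.
Tool frame: the origin (TCP) lies between the finger pads; the fingertips stand 11 mm ahead of it and the grasp point (between the pads) lies 8 mm behind it; z points along the fingers, y is the line along which they close (so a half turn about z gives the same grasp; the last joint's range is limited). The gripper opens to 85 mm and grips with 20 to 120 N. Pads are 22 mm wide; open, the fingers measure 114 mm over their backs; the gripper's body (76 mm by 85 mm) begins 54 mm behind the grasp point. The pads swing forward as they close: fully open they stand 13 mm farther back than shut.
Start: joints at [1.197, 0.276, 1.505, -0, 1.361, -0.121], TCP at [0.144, 0.557, 0.242] pointing down, gripper open.
Joint ranges: [-2.89, 2.89], [-0.75, 2.08], [0.22, 2.7], [-1.18, 4.32], [0.11, 2.71], [-2.7, 2.7]. Speed limits (rad/s): [2.57, 2.57, 3.14, 3.14, 3.14, 3.14].

## Interface

Orientations are given as a unit quaternion [w, x, y, z].
In Python, from rig import sensors, eyes, manip gives the robot as it stands.
- The arm moves only by the tool drive_tool, never from a script. Its argument "deltas" is a list of rows, each an object with "linear": the shift along the world's x, y, z in mm, a list of three; "twist": the turn about the world's z in degrees; "claw": the opening, from 0 (shut) to 1 (fully open). In form: [{"linear": [tx, ty, tz], "twist": twist, "claw": claw}, ...]. A call has 1 to 12 rows; each row is the pose to reach, as a shift and turn from the pose commanded when the call began; what a row does not reach only later rows make up. A row lasts 1/12 s, in which the tool goes at most 41.7 mm and 7.16 degrees, less where a joint would pass 70% of its speed; a pose out of reach is approached as far as the arm can. A call with a gripper value outside its range is refused whole. The fingers move at their own pace and stop on an object; "squeeze" is the grip in N (left out, the last holds). Time passes only in rows, so rows that repeat a pose let the fingers close. It gives the time, the measured TCP pose, the force, the opening and the grip force at its end, in the units of the state.
- sensors.get_state(): the state, without advancing time (a new reading comes with each control period).
- eyes.get_image(name): name is "scene" or "top" or "wrist"; returns the picture (480x640x3 uint8, red, green, blue); there is no depth.
- eyes.camera_model(name): a dict with "intrinsics" (3x3 intrinsics, pixels), "dist" ([k1, k2, p1, p2, k3] as OpenCV has them; the pictures are not rectified), "R" (3x3) and "t" (3): a world point X has camera coordinates R X + t. Camera axes: x right, y down, z forward; pixel columns grow to the right and rows downward; lengths in m; the calibration is good to about 2 mm. A picture is of the moment at which its call begins: read the wrist's pose just before it. camera_model takes no time and is no camera call; for the wrist camera it gives the pose at the moment of the call.
- manip.sign_off(): hands the job in; it is judged then, once.
The state is a dict: "clock": time; "qpos": joint angles; "qd": joint speeds; "effort": joint torques, N m; "position": TCP position; "ee_rot": TCP orientation; "contact_force": force on the tool from outside, world axes, zero at the start; "moment": the same for the moment, N m; "width": finger opening in m; "gripper_force": force on a finger pad.
Only numpy, scipy, OpenCV 4.12 (cv2) and the standard library are available. Lean on these libraries where they do the work, as an engineer would, in place of code of your own. Each camera call takes 0.05 s, during which the arm holds its last target. There are 200 camera calls.

## Working session

There is one attempt and no reset: what is moved stays moved. The work goes in short steps, Python scripts to look and compute and a tool call to move; the robot and the scene stay as the last step left them, time stands still between calls to the robot, and variables do not carry over. Pictures are saved under pics/ and viewed, at most 10 in all, crops included, and the job is handed in when it is done.

Besides the shell and the picture viewer there is one more tool, called after "Request:" by a JSON object that holds its "name" and its "arguments". drive_tool: Moves the arm, as the interface text tells. Its arguments: {"type":"object","properties":{"deltas":{"type":"array","items":{"type":"object","properties":{"linear":{"type":"array","items":{"type":"number"}},"twist":{"type":"number"},"claw":{"type":"number"}}}},"squeeze":{"type":"number"}},"required":["deltas"]}

```bash
mkdir -p pics
python3 - <<'E'
from rig import sensors, eyes
import cv2
for n in ("scene","top"):
    cv2.imwrite(f"pics/{n}0.png", eyes.get_image(n)[:,:,::-1])
    m=eyes.camera_model(n); print(n,m)
s=sensors.get_state(); print(s)
E
```

```text
scene {'intrinsics': array([[528.46659459,   0.        , 322.46125574],
       [  0.        , 528.46659459, 235.07688877],
       [  0.        ,   0.        ,   1.        ]]), 'dist': array([0.04134841, 0.        , 0.        , 0.        , 0.        ]), 'R': array([[-0.9033726 , -0.42884311, -0.00339489],
       [-0.22381863,  0.47820455, -0.84925004],
       [ 0.36581848, -0.76642938, -0.52797997]]), 't': array([0.48784533, 0.22307994, 0.74321792])}
top {'intrinsics': array([[618.19180516,   0.        , 323.14865768],
       [  0.        , 618.19180516, 234.41023985],
       [  0.        ,   0.        ,   1.        ]]), 'dist': array([-0.14335356,  0.        ,  0.        ,  0.        ,  0.        ]), 'R': array([[-0.01955868, -0.99977754, -0.00789485],
       [-0.99519359,  0.02022562, -0.09581568],
       [ 0.09595404,  0.00598288, -0.99536779]]), 't': array([0.05512098, 0.54904412, 1.00574912])}
{'clock': 0.1, 'qpos': array([ 1.19701236e+00,  2.76539670e-01,  1.50598702e+00, -1.40654791e-05,
        1.36070309e+00, -1.20973834e-01]), 'qd': array([ 0.00078787, -0.00122811, -0.00279205,  0.00056028,  0.00222465,
       -0.00111714]), 'effort': array([ 4.04496486e-04, -4.17702627e+01, -2.46401989e+01, -3.85796739e-04,
        5.73263984e-03,  1.20827372e-05]), 'position': array([0.1436546 , 0.55630804, 0.24152946]), 'ee_rot': array([-1.93768025e-04,  1.26067209e-01,  9.92021365e-01, -7.95325379e-04]), 'contact_force': array([-0.14769045,  0.18379695,  0.93756946]), 'moment': array([-0.01028445, -0.00763954,  0.03652704]), 'gripper_force': 0.0, 'width': 0.08580171684610353}
```

View pics/scene0.png

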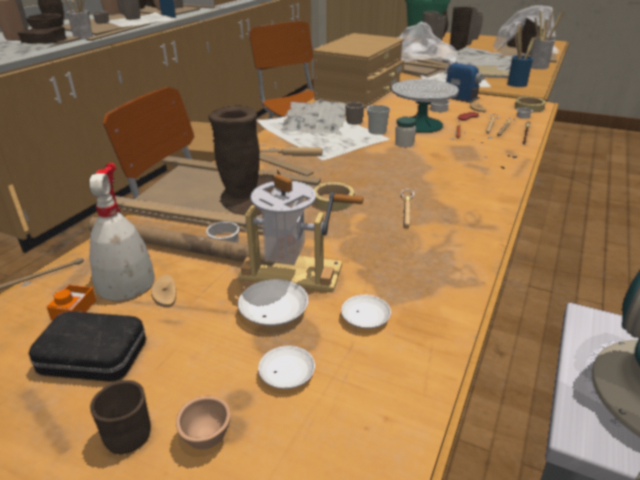

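View pics/top0.png

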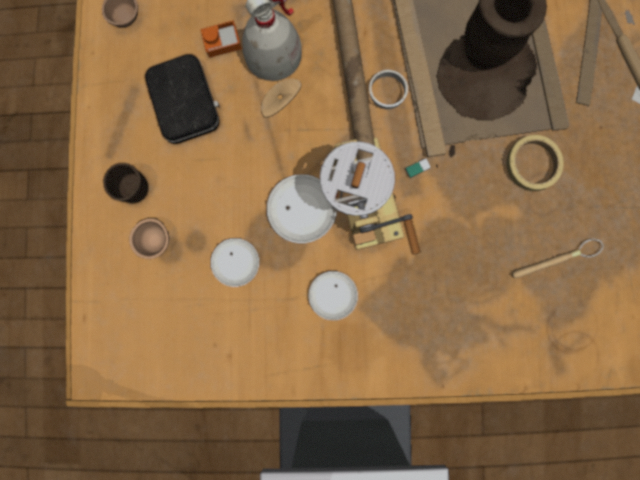

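```bash
cat > h.py <<'E'
import numpy as np, cv2
from rig import sensors, eyes
def ray(n,uv,z,m=None):
    m=m or eyes.camera_model(n)
    p=cv2.undistortPoints(np.array([[uv]],float),m["intrinsics"],m["dist"])[0,0]
    R,t=m["R"],m["t"]; c=-R.T@t; d=R.T@np.array([p[0],p[1],1]); return c+d*(z-c[2])/d[2]
E
python3 - <<'E'
from h import *
t=cv2.imread("pics/top0.png"); s=cv2.imread("pics/scene0.png")
a=cv2.resize(t[130:260,300:440],None,fx=4,fy=4,interpolation=cv2.INTER_CUBIC)
b=cv2.resize(s[160:300,230:370],(520,520),interpolation=cv2.INTER_CUBIC)[:, :240]
cv2.imwrite("pics/crop.png",a)
for n,uv,z in (("cap",(357.5,177.5),.177),("dish",(300.5,208.5),.02),("hand0",(407,221),.1495),("hand1",(415,250),.1495),("handc",(411.5,236),.1495)):
    print(n,ray("top",uv,z).round(4))
E
```

```text
cap [ 0.6168 -0.0078  0.177 ]
dish [0.5954 0.0816 0.02  ]
hand0 [ 0.5555 -0.0807  0.1495]
hand1 [ 0.5124 -0.0911  0.1495]
handc [ 0.5332 -0.0866  0.1495]
```

View pics/crop.png

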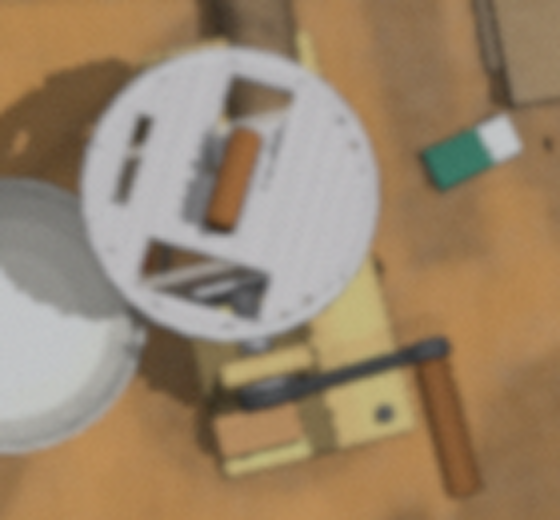

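Request:
{"name": "drive_tool", "arguments": {"deltas": [{"linear": [20,-25,20],"twist": 0,"claw": 1},{"linear": [400,-564,140],"twist": 0,"claw": 1},{"linear": [400,-564,140],"twist": 0,"claw": 1},{"linear": [400,-564,140],"twist": 0,"claw": 1},{"linear": [400,-564,140],"twist": 0,"claw": 1},{"linear": [400,-564,140],"twist": 0,"claw": 1},{"linear": [400,-564,140],"twist": 0,"claw": 1},{"linear": [400,-564,140],"twist": 0,"claw": 1},{"linear": [400,-564,140],"twist": 0,"claw": 1},{"linear": [400,-564,140],"twist": 0,"claw": 1},{"linear": [400,-564,140],"twist": 0,"claw": 1},{"linear": [400,-564,140],"twist": 0,"claw": 1}]}}

```text
clock: 1.1
position: [0.4241, 0.1613, 0.3446]
ee_rot: [-0.0, 0.126, 0.992, 0.0]
contact_force: [1.1, 1.2, 0.9]
width: 0.0852
gripper_force: 0.0
```

Request:
{"name": "drive_tool", "arguments": {"deltas": [{"linear": [120,-169,35],"twist": 0,"claw": 1},{"linear": [120,-169,35],"twist": 0,"claw": 1},{"linear": [120,-169,35],"twist": 0,"claw": 1},{"linear": [120,-169,35],"twist": 0,"claw": 1},{"linear": [120,-169,35],"twist": 0,"claw": 1},{"linear": [120,-169,35],"twist": 0,"claw": 1},{"linear": [120,-169,35],"twist": 0,"claw": 1}]}}

```text
clock: 1.68
position: [0.5448, -0.0079, 0.3783]
ee_rot: [-0.001, 0.128, 0.992, -0.0]
contact_force: [-0.8, 0.9, -1.0]
width: 0.0855
gripper_force: 0.0
```

Run:
```python
from h import *
s=sensors.get_state(); print(s["position"],s["qpos"])
m=eyes.camera_model("wrist"); print(m)
cv2.imwrite("pics/w1.png", eyes.get_image("wrist")[:,:,::-1])
```

```text
[ 0.54478012 -0.00787827  0.37833275] [-1.42159320e-01  1.85609573e-01  1.29882208e+00 -3.92216311e-05
  1.65871145e+00 -1.45643426e+00]
{'intrinsics': array([[383.20127095,   0.        , 320.27443262],
       [  0.        , 383.20127095, 244.7671147 ],
       [  0.        ,   0.        ,   1.        ]]), 'dist': array([-0.07070372,  0.        ,  0.        ,  0.        ,  0.        ]), 'R': array([[ 2.52849977e-01,  9.67505492e-01,  1.09466675e-04],
       [ 9.14511802e-01, -2.39037420e-01,  3.26388230e-01],
       [ 3.15808571e-01, -8.24271479e-02, -9.45235797e-01]]), 't': array([-0.12990889, -0.58685585,  0.33753446])}
```

View pics/w1.png

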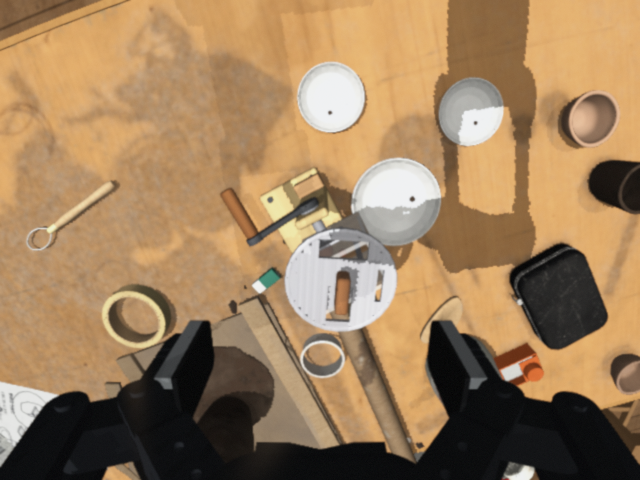

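```bash
cat > ortho.py <<'E'
from h import *
def ortho(im,m,c,z,half=.065,N=390):
    # world x up, world y left
    g=(np.arange(N)+.5)/N*2*half-half
    X=np.stack([np.repeat((c[0]-g)[:,None],N,1),np.repeat((c[1]-g)[None],N,0),np.full((N,N),z)],-1).reshape(-1,3)
    p=cv2.projectPoints(X,cv2.Rodrigues(m["R"])[0],m["t"],m["intrinsics"],m["dist"])[0].reshape(N,N,2).astype(np.float32)
    return cv2.remap(im,p,None,cv2.INTER_CUBIC)
E
python3 - <<'E'
from ortho import *
c=(.617,-.008)
a=ortho(cv2.imread("pics/top0.png"),eyes.camera_model("top"),c,.177)
b=ortho(cv2.imread("pics/w1.png"),eyes.camera_model("wrist"),c,.177)
cv2.imwrite("pics/o1.png",np.hstack([a,b]))
E
```

```text
(no output)
```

View pics/o1.png

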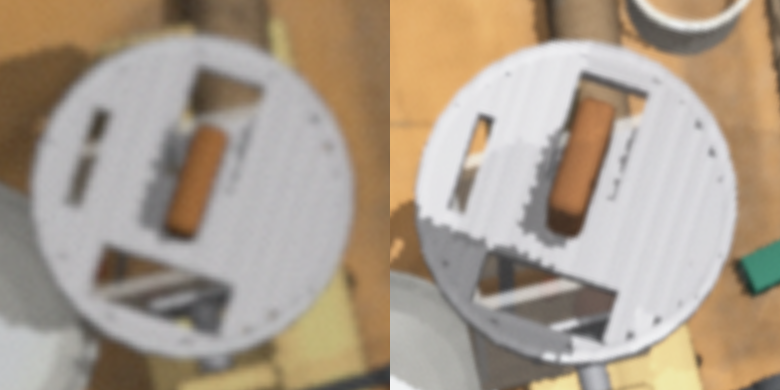

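Request:
{"name": "drive_tool", "arguments": {"deltas": [{"linear": [40,1,-10],"twist": -2,"claw": 1},{"linear": [70,2,-20],"twist": -2,"claw": 0.6},{"linear": [70,2,-60],"twist": -2,"claw": 0.5},{"linear": [70,2,-100],"twist": -2,"claw": 0.5},{"linear": [70,2,-140],"twist": -2,"claw": 0.5},{"linear": [70,2,-165],"twist": -2,"claw": 0.5},{"linear": [70,2,-184],"twist": -2,"claw": 0.5},{"linear": [70,2,-184],"twist": -2,"claw": 0.5}], "squeeze": 40}}

```text
clock: 2.4
position: [0.6093, -0.0015, 0.1905]
ee_rot: [-0.005, 0.142, 0.99, 0.0]
contact_force: [-1.1, 0.3, -0.2]
width: 0.0427
gripper_force: 0.0
```

Request:
{"name": "drive_tool", "arguments": {"deltas": [{"linear": [0,0,0],"twist": 0,"claw": 0},{"linear": [0,0,0],"twist": 0,"claw": 0},{"linear": [0,0,0],"twist": 0,"claw": 0},{"linear": [0,0,0],"twist": 0,"claw": 0},{"linear": [0,0,0],"twist": 0,"claw": 0}]}}

```text
clock: 2.82
position: [0.6136, -0.0045, 0.1975]
ee_rot: [0.001, 0.143, 0.99, -0.001]
contact_force: [-4.9, -2.4, 6.4]
width: 0.011
gripper_force: 42.2
```

Request:
{"name": "drive_tool", "arguments": {"deltas": [{"linear": [0,0,0],"twist": -6,"claw": 0},{"linear": [0,0,0],"twist": -12,"claw": 0},{"linear": [0,0,0],"twist": -18,"claw": 0},{"linear": [0,0,0],"twist": -24,"claw": 0},{"linear": [0,0,0],"twist": -30,"claw": 0},{"linear": [0,0,0],"twist": -36,"claw": 0},{"linear": [0,0,0],"twist": -42,"claw": 0},{"linear": [0,0,0],"twist": -48,"claw": 0},{"linear": [0,0,0],"twist": -54,"claw": 0},{"linear": [0,0,0],"twist": -60,"claw": 0},{"linear": [0,0,0],"twist": -60,"claw": 0},{"linear": [0,0,0],"twist": -60,"claw": 0}]}}

```text
clock: 3.82
position: [0.6153, -0.0035, 0.1975]
ee_rot: [0.002, 0.618, 0.786, 0.002]
contact_force: [-1.2, -1.3, 5.7]
width: 0.011
gripper_force: 41.6
```

Request:
{"name": "drive_tool", "arguments": {"deltas": [{"linear": [0,0,0],"twist": 0,"claw": 0.5},{"linear": [0,0,0],"twist": 0,"claw": 0.5},{"linear": [0,0,0],"twist": 0,"claw": 0.5},{"linear": [0,0,40],"twist": 0,"claw": 0.5},{"linear": [-30,-10,80],"twist": 0,"claw": 0.6},{"linear": [-60,-20,120],"twist": 7,"claw": 0.6},{"linear": [-80,-30,150],"twist": 14,"claw": 0.6},{"linear": [-100,-40,170],"twist": 20,"claw": 0.6},{"linear": [-120,-50,180],"twist": 20,"claw": 0.6},{"linear": [-120,-50,180],"twist": 20,"claw": 0.6},{"linear": [-120,-50,180],"twist": 20,"claw": 0.6}]}}

```text
clock: 4.73
position: [0.4934, -0.054, 0.3766]
ee_rot: [0.002, 0.474, 0.881, 0.001]
contact_force: [0.5, 0.1, 0.6]
width: 0.0512
gripper_force: 0.0
```

Run:
```python
from ortho import *
s=sensors.get_state(); print(s["position"],s["qpos"])
m=eyes.camera_model("wrist"); w=eyes.get_image("wrist")[:,:,::-1].copy(); t=eyes.get_image("top")[:,:,::-1].copy()
cv2.imwrite("pics/w2.png",w);cv2.imwrite("pics/t2.png",t)
np.save("m2.npy",m,allow_pickle=True)
c=(.5755,-.045)
cv2.imwrite("pics/o2.png",np.hstack([ortho(w,m,c,.177,.12),ortho(w,m,c,.1495,.12)]))
```

```text
[ 0.49341481 -0.05401882  0.37660491] [-2.49815551e-01  1.05179449e-01  1.40061013e+00  6.87660851e-04
  1.63238181e+00 -8.33821880e-01]
```

View pics/o2.png

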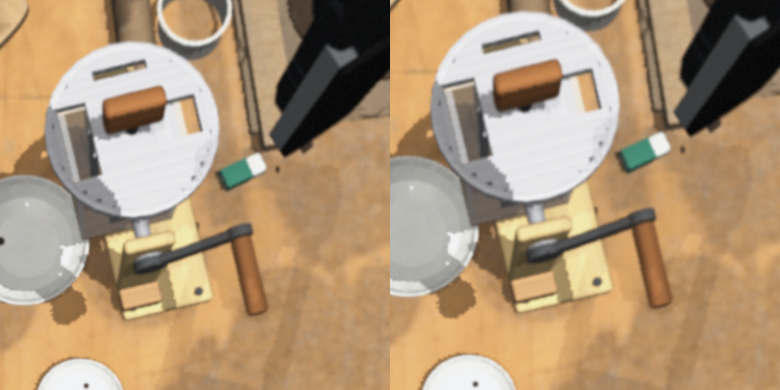

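Request:
{"name": "drive_tool", "arguments": {"deltas": [{"linear": [5,-5,0],"twist": 7,"claw": 0.6},{"linear": [15,-15,-20],"twist": 14,"claw": 0.6},{"linear": [25,-25,-40],"twist": 21,"claw": 0.6},{"linear": [31,-35,-60],"twist": 28,"claw": 0.6},{"linear": [31,-35,-80],"twist": 35,"claw": 0.6},{"linear": [31,-35,-100],"twist": 42,"claw": 0.6},{"linear": [31,-35,-120],"twist": 49,"claw": 0.6},{"linear": [31,-35,-137],"twist": 56,"claw": 0.6},{"linear": [31,-35,-137],"twist": 63,"claw": 0.6},{"linear": [31,-35,-137],"twist": 70,"claw": 0.6},{"linear": [31,-35,-137],"twist": 70,"claw": 0.6},{"linear": [31,-35,-137],"twist": 70,"claw": 0.6}], "squeeze": 25}}

```text
clock: 5.83
position: [0.5249, -0.0882, 0.2368]
ee_rot: [-0.001, -0.117, 0.993, 0.001]
contact_force: [0.9, -0.5, -0.4]
width: 0.0513
gripper_force: 0.0
```

Request:
{"name": "drive_tool", "arguments": {"deltas": [{"linear": [0,0,-30],"twist": 0,"claw": 0.6},{"linear": [0,0,-65],"twist": 0,"claw": 0.6},{"linear": [0,0,-85],"twist": 0,"claw": 0.6},{"linear": [0,0,-98],"twist": 0,"claw": 0.6},{"linear": [0,0,-98],"twist": 0,"claw": 0.6},{"linear": [0,0,-98],"twist": 0,"claw": 0.6}]}}

```text
clock: 6.33
position: [0.5246, -0.0885, 0.1397]
ee_rot: [-0.001, -0.117, 0.993, 0.0]
contact_force: [0.0, 0.0, 0.1]
width: 0.0512
gripper_force: 0.0
```

Request:
{"name": "drive_tool", "arguments": {"deltas": [{"linear": [0,0,0],"twist": 0,"claw": 0},{"linear": [0,0,0],"twist": 0,"claw": 0},{"linear": [0,0,0],"twist": 0,"claw": 0},{"linear": [0,0,0],"twist": 0,"claw": 0},{"linear": [0,0,0],"twist": 0,"claw": 0},{"linear": [0,0,0],"twist": 0,"claw": 0}]}}

```text
clock: 6.83
position: [0.5252, -0.0877, 0.1411]
ee_rot: [0.001, -0.117, 0.993, 0.001]
contact_force: [0.5, 4.5, 2.2]
width: 0.0133
gripper_force: 24.4
```

Run:
```python
import numpy as np
ey=np.array([-np.sin(np.radians(13.7)),np.cos(np.radians(13.7))])
f=lambda q:(65*np.sin(q-1.1),65*np.cos(q-1.1))
y0,z0=f(0)
for q in np.arange(.1,2.21,.1):
    y,z=f(q); print(round(q,2),(ey*(y-y0)).round(0),round(z-z0))
```

```text
0.1 [-1.  3.] 6
0.2 [-2.  7.] 11
0.3 [-3. 11.] 16
0.4 [-4. 16.] 20
0.5 [-5. 21.] 24
0.6 [-6. 26.] 28
0.7 [-8. 32.] 30
0.8 [-9. 38.] 33
0.9 [-11.  44.] 34
1.0 [-12.  50.] 35
1.1 [-14.  56.] 36
1.2 [-15.  63.] 35
1.3 [-17.  69.] 34
1.4 [-18.  75.] 33
1.5 [-20.  81.] 30
1.6 [-21.  87.] 28
1.7 [-22.  92.] 24
1.8 [-24.  97.] 20
1.9 [-25. 102.] 16
2.0 [-26. 106.] 11
2.1 [-27. 109.] 6
2.2 [-27. 113.] 0
```

Request:
{"name": "drive_tool", "arguments": {"deltas": [{"linear": [-1,3,6],"twist": 0,"claw": 0},{"linear": [-2,7,11],"twist": 0,"claw": 0},{"linear": [-3,11,16],"twist": 0,"claw": 0},{"linear": [-4,16,20],"twist": 0,"claw": 0},{"linear": [-5,21,24],"twist": 0,"claw": 0},{"linear": [-6,26,28],"twist": 0,"claw": 0},{"linear": [-8,32,30],"twist": 0,"claw": 0},{"linear": [-9,38,33],"twist": 0,"claw": 0},{"linear": [-11,44,34],"twist": 0,"claw": 0},{"linear": [-12,50,35],"twist": 0,"claw": 0},{"linear": [-14,56,36],"twist": 0,"claw": 0},{"linear": [-14,56,36],"twist": 0,"claw": 0}]}}

```text
clock: 7.83
position: [0.5128, -0.0352, 0.18]
ee_rot: [0.003, -0.118, 0.993, -0.004]
contact_force: [1.2, -4.0, 9.7]
width: 0.0129
gripper_force: 25.5
```

Request:
{"name": "drive_tool", "arguments": {"deltas": [{"linear": [-1,7,-1],"twist": 0,"claw": 0},{"linear": [-3,13,-2],"twist": 0,"claw": 0},{"linear": [-4,19,-3],"twist": 0,"claw": 0},{"linear": [-5,22,-4],"twist": 0,"claw": 0},{"linear": [-6,25,-6],"twist": 0,"claw": 0},{"linear": [-6,28,-7],"twist": 0,"claw": 0},{"linear": [-7,31,-8],"twist": 0,"claw": 0},{"linear": [-8,34,-10],"twist": 0,"claw": 0},{"linear": [-8,36,-12],"twist": 0,"claw": 0},{"linear": [-9,39,-14],"twist": 0,"claw": 0},{"linear": [-10,41,-16],"twist": 0,"claw": 0},{"linear": [-10,41,-16],"twist": 0,"claw": 0}]}}

```text
clock: 8.83
position: [0.5028, 0.0073, 0.1623]
ee_rot: [0.003, -0.118, 0.993, -0.002]
contact_force: [3.9, -2.3, 4.6]
width: 0.013
gripper_force: 27.5
```

Request:
{"name": "drive_tool", "arguments": {"deltas": [{"linear": [0,3,-2],"twist": 0,"claw": 0},{"linear": [-1,5,-4],"twist": 0,"claw": 0},{"linear": [-1,7,-7],"twist": 0,"claw": 0},{"linear": [-2,9,-9],"twist": 0,"claw": 0},{"linear": [-2,11,-12],"twist": 0,"claw": 0},{"linear": [-3,12,-14],"twist": 0,"claw": 0},{"linear": [-3,13,-16],"twist": 0,"claw": 0},{"linear": [-3,14,-18],"twist": 0,"claw": 0},{"linear": [-3,14,-18],"twist": 0,"claw": 0},{"linear": [-3,14,-18],"twist": 0,"claw": 0},{"linear": [-3,14,-18],"twist": 0,"claw": 0},{"linear": [-3,14,-18],"twist": 0,"claw": 0}]}}

```text
clock: 9.83
position: [0.4992, 0.0221, 0.1433]
ee_rot: [0.002, -0.118, 0.993, -0.0]
contact_force: [5.7, -1.1, 6.0]
width: 0.0129
gripper_force: 28.8
```

Run:
```python
from h import *
t=eyes.get_image("top")[:,:,::-1]; s=eyes.get_image("scene")[:,:,::-1]
a=cv2.resize(t[130:260,250:420],(680,520),interpolation=cv2.INTER_CUBIC)[:,:400]
b=cv2.resize(s[190:340,225:325],(400,520),interpolation=cv2.INTER_CUBIC)
cv2.imwrite("pics/p3.png",np.hstack([a,b]))
```

```text
(no output)
```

View pics/p3.png

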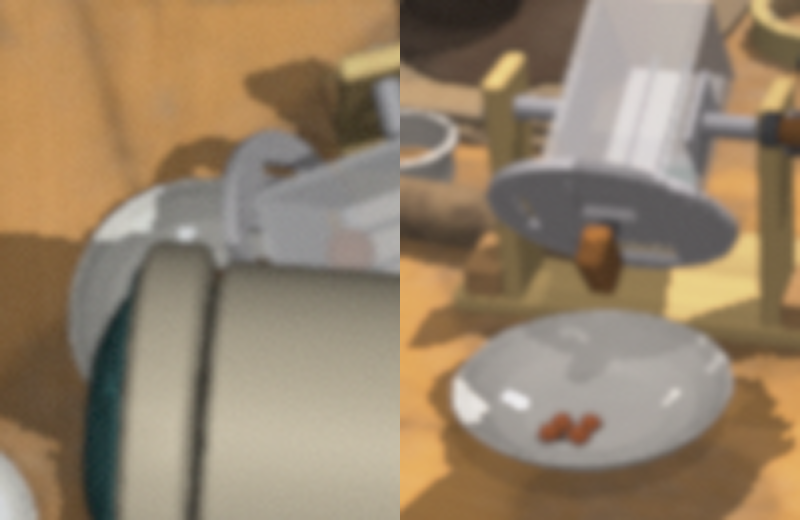

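Request:
{"name": "drive_tool", "arguments": {"deltas": [{"linear": [0,0,0],"twist": 0,"claw": 0},{"linear": [0,0,0],"twist": 0,"claw": 0},{"linear": [0,0,0],"twist": 0,"claw": 0},{"linear": [0,0,0],"twist": 0,"claw": 0},{"linear": [0,0,0],"twist": 0,"claw": 0},{"linear": [0,0,0],"twist": 0,"claw": 0},{"linear": [0,0,0],"twist": 0,"claw": 0},{"linear": [0,0,0],"twist": 0,"claw": 0}]}}

```text
clock: 10.6
position: [0.4993, 0.0221, 0.1434]
ee_rot: [0.002, -0.118, 0.993, -0.0]
contact_force: [5.1, -1.2, 4.4]
width: 0.0126
gripper_force: 28.8
```

Run:
```python
from h import *
s=eyes.get_image("scene")[:,:,::-1]
b=cv2.resize(s[270:330,235:315],(800,600),interpolation=cv2.INTER_CUBIC)
cv2.imwrite("pics/p4.png",b)
```

```text
(no output)
```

View pics/p4.png

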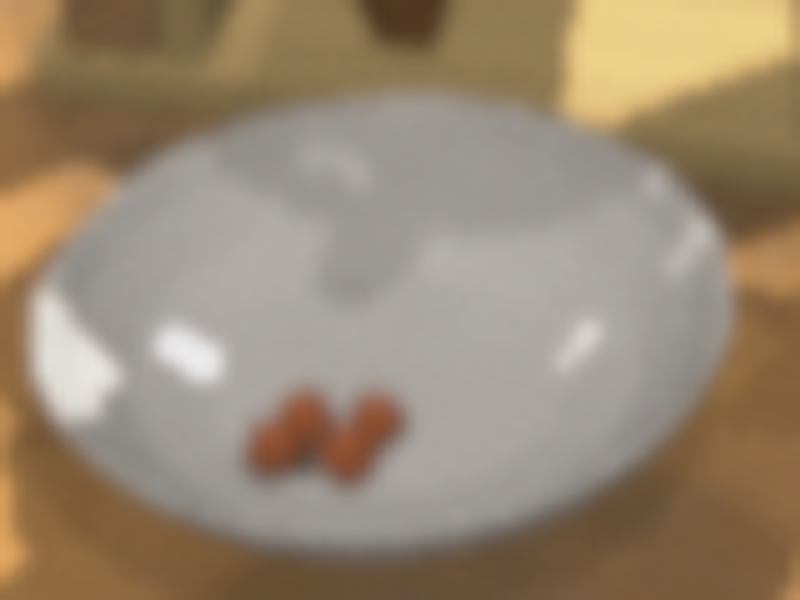

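Request:
{"name": "drive_tool", "arguments": {"deltas": [{"linear": [0,-3,4],"twist": 0,"claw": 0},{"linear": [1,-6,9],"twist": 0,"claw": 0},{"linear": [2,-10,14],"twist": 0,"claw": 0},{"linear": [3,-15,18],"twist": 0,"claw": 0},{"linear": [5,-20,22],"twist": 0,"claw": 0},{"linear": [6,-25,26],"twist": 0,"claw": 0},{"linear": [7,-31,28],"twist": 0,"claw": 0},{"linear": [9,-37,31],"twist": 0,"claw": 0},{"linear": [10,-43,32],"twist": 0,"claw": 0},{"linear": [12,-49,33],"twist": 0,"claw": 0},{"linear": [13,-55,34],"twist": 0,"claw": 0},{"linear": [13,-55,34],"twist": 0,"claw": 0}]}}

```text
clock: 11.65
position: [0.5108, -0.0293, 0.1775]
ee_rot: [0.001, -0.117, 0.993, 0.004]
contact_force: [2.6, 8.4, 9.7]
width: 0.013
gripper_force: 27.0
```

Request:
{"name": "drive_tool", "arguments": {"deltas": [{"linear": [2,-6,-1],"twist": 0,"claw": 0},{"linear": [3,-12,-2],"twist": 0,"claw": 0},{"linear": [5,-18,-3],"twist": 0,"claw": 0},{"linear": [6,-24,-6],"twist": 0,"claw": 0},{"linear": [8,-30,-8],"twist": 0,"claw": 0},{"linear": [9,-35,-12],"twist": 0,"claw": 0},{"linear": [10,-40,-16],"twist": 0,"claw": 0},{"linear": [11,-45,-20],"twist": 0,"claw": 0},{"linear": [12,-49,-25],"twist": 0,"claw": 0},{"linear": [13,-53,-30],"twist": 0,"claw": 0},{"linear": [14,-56,-36],"twist": 0,"claw": 0},{"linear": [14,-57,-38],"twist": 0,"claw": 0}]}}

```text
clock: 12.65
position: [0.524, -0.0871, 0.1378]
ee_rot: [-0.0, -0.117, 0.993, 0.003]
contact_force: [3.7, 5.5, 6.5]
width: 0.0129
gripper_force: 29.8
```

Request:
{"name": "drive_tool", "arguments": {"deltas": [{"linear": [0,0,-1],"twist": 0,"claw": 0},{"linear": [0,0,-1],"twist": 0,"claw": 0},{"linear": [0,0,-1],"twist": 0,"claw": 0}]}}

```text
clock: 12.9
position: [0.5241, -0.0875, 0.1371]
ee_rot: [-0.0, -0.117, 0.993, 0.003]
contact_force: [3.8, 3.9, 3.4]
width: 0.0131
gripper_force: 29.6
```

Request:
{"name": "drive_tool", "arguments": {"deltas": [{"linear": [0,0,0],"twist": 0,"claw": 0.5},{"linear": [0,0,0],"twist": 0,"claw": 0.5},{"linear": [0,0,0],"twist": 0,"claw": 0.5},{"linear": [0,0,0],"twist": 0,"claw": 0.5},{"linear": [0,0,30],"twist": 0,"claw": 0.5},{"linear": [0,0,70],"twist": 0,"claw": 0.5},{"linear": [-30,-20,110],"twist": 0,"claw": 0.5},{"linear": [-70,-40,140],"twist": 0,"claw": 0.5},{"linear": [-100,-70,170],"twist": 0,"claw": 0.5},{"linear": [-130,-100,200],"twist": 0,"claw": 0.5},{"linear": [-130,-100,200],"twist": 0,"claw": 0.5},{"linear": [-130,-100,200],"twist": 0,"claw": 0.5}]}}

```text
clock: 13.9
position: [0.3922, -0.1937, 0.3419]
ee_rot: [0.001, -0.115, 0.993, -0.004]
contact_force: [0.9, 0.0, 0.3]
width: 0.0428
gripper_force: 0.0
```

Run:
```python
from ortho import *
t=eyes.get_image("top")[:,:,::-1].copy(); s=eyes.get_image("scene")[:,:,::-1]
a=ortho(t,eyes.camera_model("top"),(.59,0),.1495,.13)
b=cv2.resize(s[170:330,225:365],(341,390),interpolation=cv2.INTER_CUBIC)
cv2.imwrite("pics/p5.png",np.hstack([a,b]))
```

```text
(no output)
```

View pics/p5.png

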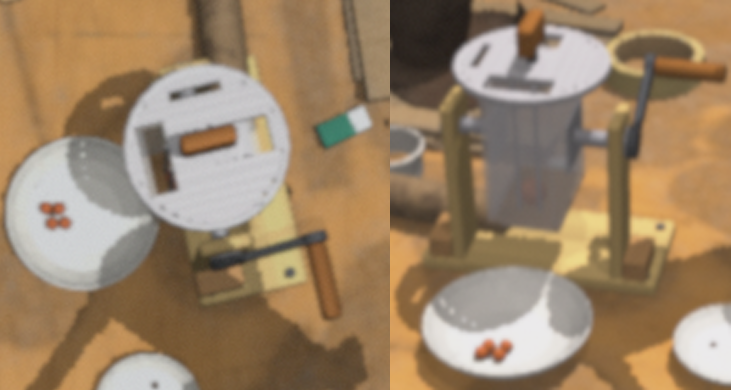

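The sifter is back upright: the handle is where it started, near (324,276). All four beads lie in the large dish, near (55,215), the ball is inside and the slot faces the dish.

```bash
python3 -c "
from rig import manip; print(manip.sign_off())"
```

```text
the job is handed in; nothing more can be done
None
```

I handed the job in at about 14 s of the 58 s allowed. The last pictures show the middle-sized slot at the pouring side, all four beads in the large dish, the big ball still in the canister and the sifter back upright with the arm clear; the hand-in call gave no verdict.

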